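# Refit the kitchen roll on its sprung spindle

### The arm

A 6-joint arm with a two-finger parallel gripper is mounted at the origin on the work surface. World frame = base frame: x ahead of the robot, y to its left, z up, the work surface at z = 0. Lengths are in m, angles in rad, forces in N, time in s.
With the tool pointing down it reaches from about 0.25 to 0.775 m from the base axis. Payload 8.9 kg.
Tool frame: the origin (TCP) lies midway between the tips of the shut fingers; the grasp point (between the pads) lies 19 mm behind it; z points along the fingers, y is the line along which they close (so a half turn about z gives the same grasp; the last joint's range is limited). The gripper opens to 85 mm and grips with 20 to 120 N. Pads are 22 mm wide; open, the fingers measure 114 mm over their backs; the gripper's body (76 mm by 85 mm) begins 54 mm behind the grasp point. The pads swing forward as they close: fully open they stand 13 mm farther back than shut.
Start: joints at [-1.434, 0.291, -0.153, 1.127, 0, 1.431], TCP at [0.143, -0.505, 0.231] pointing down, gripper open.
Joint ranges: [-2.52, 2.52], [-0.91, 1.74], [-1.3, 1.37], [-1.96, 2.02], [-1.52, 1.47], [-3.14, 3.14]. Speed limits (rad/s): [2.22, 2.22, 2.79, 3.14, 3.14, 3.14].

### API

Orientations are given as a unit quaternion [x, y, z, w].
In Python, from bench import arm, camera gives the robot as it stands. The module is installed in compiled form; this text tells all that it offers.
- The arm moves only by the shell command python3 -m crank 'ROWS' [FORCE]. ROWS is JSON, a list of rows, each an object of numbers: "dx", "dy", "dz": the shift along the tool's x, y, z each as a share of 0.25 m, from -1 to 1; "spin": the turn about the tool's z as a share of 45 degrees, from -1 to 1; "jaw": the closure, from 0 (fully open) to 1 (shut). A call has 1 to 12 rows; each row shifts and turns the commanded pose from where the row before left it, along the tool's axes as they then stand; what a row does not reach is not made up. A row lasts 1/8 s, in which the tool goes at most 62.5 mm and 10.7 degrees, less where a joint would pass 70% of its speed; a pose out of reach is approached as far as the arm can. A call with a number of a shift or a turn outside -1 to 1 is refused whole. A call with a gripper value outside its range is refused whole. The fingers move at their own pace and stop on an object; FORCE is the grip in N (left out, the last holds). Time passes only in rows, so rows that do not move let the fingers close. It gives the time, the measured TCP pose, the force, the opening and the grip force at its end, in the units of the state.
- arm.sense(): the state, without advancing time (a new reading comes with each control period).
- camera(name): name is "scene" or "side" or "wrist"; returns a dict with "pixels" (420x560x3 uint8, red, green, blue), "fov_y" (degrees; the focal length in pixels is half the picture's height over the tangent of half this angle, whatever the lens; pixels are square), "cx", "cy" (the principal point, pixels), "R" (3x3) and "t" (3): a world point X has camera coordinates R X + t; the wrist camera has in their place "tool_from_camera" (4x4, takes a point from camera to tool coordinates, whose origin is the TCP and whose axes are the flange's). Camera axes: x right, y down, z forward; pixel columns grow to the right and rows downward; lengths in m; the calibration is good to about 2 mm. A picture is of the moment at which its call begins: read the wrist's pose just before it. There is no depth.
- arm.sign_off(): hands the job in; it is judged then, once.
The state is a dict: "time": time; "joint_positions": joint angles; "joint_vel": joint speeds; "joint_torque": joint torques, N m; "position": TCP position; "tool_rot": TCP orientation; "contact_force": force on the tool from outside, world axes, zero at the start; "ft_torque": the same for the moment, N m; "grip_width": finger opening in m; "finger_force": force on a finger pad.
Only numpy, scipy, OpenCV 4.12 (cv2) and the standard library are available. Lean on these libraries where they do the work, as an engineer would, in place of code of your own. Each camera call takes 0.05 s, during which the arm holds its last target. There are 200 camera calls.

### The job

Put the kitchen roll back in its holder: pick it up by the roll, push the blue sprung end of its spindle into one of the two red cups (either one) until the spindle is short enough to swing in, then let the plain white end spring out into the other cup. The roll slides a little on the spindle as you push, so go by feel: press no harder than the spring needs, because a hard push (30 N) would pull the holder's suction feet loose. Leave the roll hanging by itself with both ends fully home, and leave the other things on the table where they are.

Things in the scene. Friction and masses are not known exactly. Their poses are not given: they have to be found in the camera images.
- spindle: Spindle with a narrow part-used kitchen roll (white paper, pale blue bands; 60 mm in diameter, 105 mm long, firm; 0.18 kg in all), lying on the table, any way round. Origin: on the axis, 30 mm above the table; y runs along it to the blue sprung end. 199 mm long at rest. White tube, 32 mm thick, from y = -84 to +66 mm; collar 47 mm wide at y = +62 to +66 mm.
- collar (a point): Centre, on the axis, of the collar's face towards the roll (y = +62 mm of the spindle). The paper roll is snug on the tube but slides along it when pushed with about 5 N: its end starts 1 to 20 mm short of the collar, and when pushed towards the blue end the roll slides until it meets the collar. It covers y = -43 to +42 mm of the spindle at all times.
- sprung_tip (a point): Outermost point of the blue end, on the axis (y = +101 mm of the spindle when out). Blue plunger: stem 22 mm thick, then a bevelled pin 16 mm thick, 14 mm long. It pushes in 15 mm to a hard stop; its spring starts at about 3 N and rises 0.75 N per mm to 14 N. It must go in 13 mm or more for the spindle to pass between one cup's bottom and the other's rim.
- plain_tip (a point): Outermost point of the plain end, on the axis (y = -98 mm of the spindle): a fixed white pin, 16 mm thick, 14 mm long, with a bevelled nose. With both ends home the plunger stays about 3 mm in.
- holder: Roll holder, stuck to the table: wooden base 120 x 250 mm, 14 mm high, and at each end an upright white cheek, 6 mm thick, 40 mm wide, 110 mm high, with a red cup on its inner side. The cups face each other on a level line along y, 90 mm up: rims 176 mm apart, bottoms 196 mm apart. Open in front, behind and above. Origin: centre of the underside; x away from the robot, y to the left cup.
- cup_left (a point): Centre of the bottom of the left cup (y = +98, z = 90 mm of the holder). Each cup is round, 33 mm outside, 21 mm inside, 10 mm deep; its rim is 10 mm from this point, towards the other cup.
- cup_right (a point): Centre of the bottom of the right cup (y = -98 mm, z = 90 mm of the holder).
- cleaner: Bystander: white cleaner bottle with a red cap, 68 mm in diameter, 210 mm tall; origin at the centre of its underside.
- tin: Bystander: blue tin, 74 mm in diameter, 115 mm tall; origin at the centre of its underside.
- saucer: Bystander: white saucer, 144 mm in diameter, 16 mm tall; origin at the centre of its underside.
- cup: Bystander: red plastic cup, 72 mm in diameter, 62 mm tall; origin at the centre of its underside.
- mug: Bystander: blue mug with a handle, 78 mm in diameter, 88 mm tall; origin at the centre of its underside.
- pen: Bystander: blue pen, 140 mm long, 10 mm thick, lying along its x axis; origin at the middle of its underside.
- spoon: Bystander: wooden spoon, 200 mm long, lying flat along its x axis; origin near the middle of its underside.
Not all that is in view belongs to the job. What is shaped like the spindle but orange or pink is not meant.

How it is judged:
By the outcome, as a careful person would: the job done as asked, in the order asked, and still so for the second after the job is handed in, with the robot touching nothing.
It also fails if it takes over 51 s, if anything falls off the work surface, if the arm or the gripper's body presses on something with over 40 N, if the wrist force passes 120 N, or if a joint passes its speed limit or range.

## Working session

There is one attempt and no reset: what is moved stays moved. The work goes in short steps, Python scripts to look and compute and a shell command to move; the robot and the scene stay as the last step left them, time stands still between calls to the robot, and variables do not carry over. Pictures are saved under pics/ and viewed, at most 10 in all, crops included, and the job is handed in when it is done.

```bash
mkdir -p pics
python3 - <<'E'
from bench import arm,camera
import cv2,numpy as np
s=arm.sense();print({k:np.round(v,3).tolist() for k,v in s.items()})
ims=[]
for n in ["scene","side","wrist"]:
    c=camera(n);cv2.imwrite(f"pics/{n}0.png",cv2.resize(c["pixels"][:,:,::-1],(784,588),interpolation=cv2.INTER_CUBIC))
    print(n,{k:np.round(v,4).tolist() for k,v in c.items() if k!="pixels"})
E
```

```text
{'time': 0.0, 'joint_positions': [-1.434, 0.291, -0.154, 1.127, -0.0, 1.432], 'joint_vel': [-0.001, 0.001, 0.0, 0.0, -0.001, 0.0], 'joint_torque': [0.0, -53.714, 33.138, 0.016, -0.0, -0.0], 'position': [0.143, -0.505, 0.231], 'tool_rot': [0.991, 0.137, -0.0, -0.001], 'contact_force': [-0.837, 0.105, -0.562], 'ft_torque': [-0.005, -0.025, 0.023], 'finger_force': 0.0, 'grip_width': 0.086}
scene {'fov_y': 56.1384, 'cx': 286.8008, 'cy': 212.2029, 'R': [[0.8549, 0.5187, 0.0094], [0.3592, -0.5787, -0.7322], [-0.3743, 0.6293, -0.6811]], 't': [-0.4085, -0.1472, 1.4569]}
side {'fov_y': 42.1363, 'cx': 277.0088, 'cy': 211.8884, 'R': [[0.998, -0.0635, -0.0065], [-0.0501, -0.7168, -0.6955], [0.0395, 0.6944, -0.7185]], 't': [-0.4977, 0.0573, 1.3647]}
wrist {'fov_y': 68.9947, 'cx': 279.0774, 'cy': 210.3366, 'tool_from_camera': [[0.0003, -0.9594, -0.282, 0.0727], [1.0, 0.0005, -0.0007, 0.0002], [0.0009, -0.282, 0.9594, -0.1407], [0.0, 0.0, 0.0, 1.0]]}
```

View pics/scene0.png

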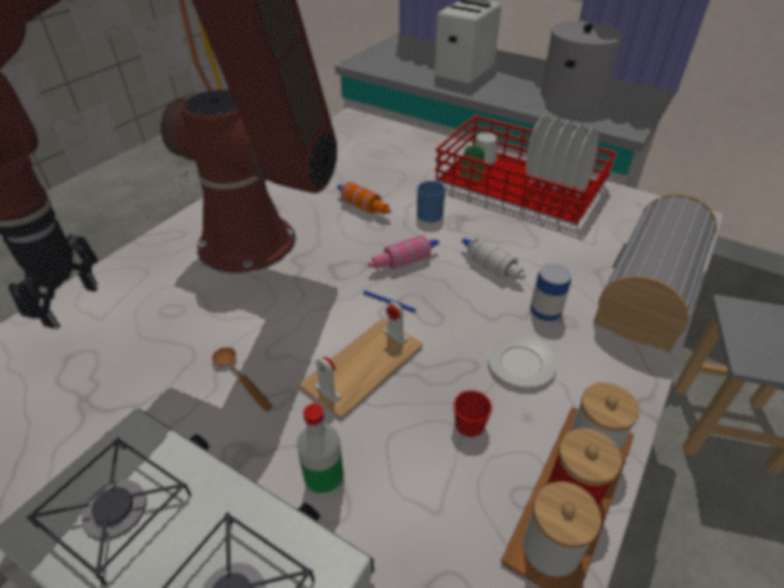

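View pics/side0.png

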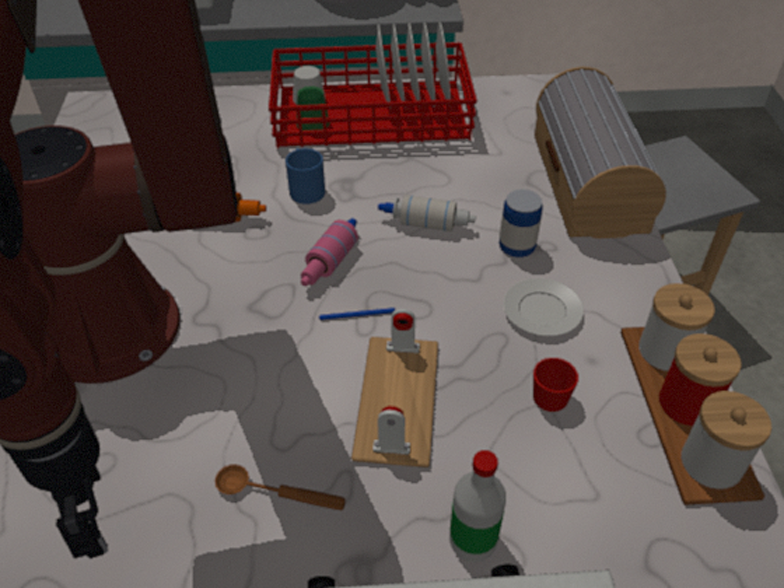

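The white spindle lies with its blue tip at side (380,207), scene (463,241), and its plain tip at side (475,218), scene (522,273). The holder's base corners in the side view are (355,460), (430,465), (438,340) and (371,337).

```bash
cat > h.py <<'E'
import numpy as np
from bench import arm,camera
from scipy.spatial.transform import Rotation as Ro
def ray(c,u,v,T=None):
    f=210/np.tan(np.radians(c["fov_y"]/2))
    d=np.array([(u-c["cx"])/f,(v-c["cy"])/f,1.])
    if T is None: R=np.array(c["R"]);return -R.T@np.array(c["t"]),R.T@d
    return T[:3,3],T[:3,:3]@d
def atz(o,d,z): return o+d*(z-o[2])/d[2]
def wristT(c,s):
    T=np.eye(4);T[:3,:3]=Ro.from_quat(s["tool_rot"]).as_matrix();T[:3,3]=s["position"]
    return T@np.array(c["tool_from_camera"])
def tri(rs):
    A=0;b=0
    for o,d in rs:
        d=d/np.linalg.norm(d);P=np.eye(3)-np.outer(d,d);A=A+P;b=b+P@o
    return np.linalg.solve(A,b)
E
python3 - <<'E'
from h import *
a=camera("scene");b=camera("side");k=1/1.4
for n,p,q in [("blue",(463,241),(380,207)),("plain",(522,273),(475,218))]:
    r=[ray(a,p[0]*k,p[1]*k),ray(b,q[0]*k,q[1]*k)]
    print(n,tri(r).round(4),[atz(*x,.03).round(4) for x in r])
for q in [(355,460),(430,465),(438,340),(371,337)]: print("base",atz(*ray(b,q[0]*k,q[1]*k),.010).round(4))
for q in [(301,384),(338,415),(422,346),(387,318)]: print("base sc",atz(*ray(a,q[0]*k,q[1]*k),.012).round(4))
E
```

```text
blue [0.5001 0.2679 0.0305] [array([0.5002, 0.2672, 0.03  ]), array([0.5002, 0.27  , 0.03  ])]
plain [0.6838 0.2049 0.0472] [array([0.6779, 0.2285, 0.03  ]), array([0.6876, 0.222 , 0.03  ])]
base [ 0.4293 -0.3066  0.01  ]
base [ 0.5422 -0.323   0.01  ]
base [ 0.5815 -0.0756  0.01  ]
base [ 0.4655 -0.0606  0.01  ]
base sc [ 0.4275 -0.3033  0.012 ]
base sc [ 0.5337 -0.3245  0.012 ]
base sc [ 0.5823 -0.0884  0.012 ]
base sc [ 0.4738 -0.0565  0.012 ]
```

```bash
R='{"dx":0.173,"dy":-0.081,"dz":-0.02}'; python3 -m crank '[{"dx":0.173,"dy":-0.081,"dz":-0.03},{"dx":0.173,"dy":-0.081,"dz":-0.03},{"dx":0.173,"dy":-0.081,"dz":-0.03},{"dx":0.173,"dy":-0.081,"dz":-0.03},{"dx":0.173,"dy":-0.081,"dz":-0.03},{"dx":0.173,"dy":-0.081,"dz":-0.03},{"dx":0.173,"dy":-0.081,"dz":-0.02},{"dx":0.173,"dy":-0.081},{"dx":0.173,"dy":-0.081},{"dx":0.173,"dy":-0.081}]'
python3 -m crank '[{"spin":-0.208},{"spin":-0.208},{"spin":-0.208},{"spin":-0.208},{"spin":-0.208},{"spin":-0.208},{"spin":-0.208},{}]'
python3 - <<'E'
from h import *
import cv2,pickle
s=arm.sense();c=camera("wrist");pickle.dump((s,c),open("w1.pkl","wb"))
cv2.imwrite("pics/w1.png",cv2.resize(c["pixels"][:,:,::-1],(784,588),interpolation=cv2.INTER_CUBIC))
print(s["position"],s["joint_positions"])
E
```

```text
[ 0.1429555  -0.50493745  0.23103242] [-1.43426873e+00  2.90984559e-01 -1.53733956e-01  1.12672890e+00
  4.04322837e-06  1.43151325e+00]schema error: expected keys dx, dy, dz, spin, jaw
schema error: expected keys dx, dy, dz, spin, jaw
```

View pics/w1.png

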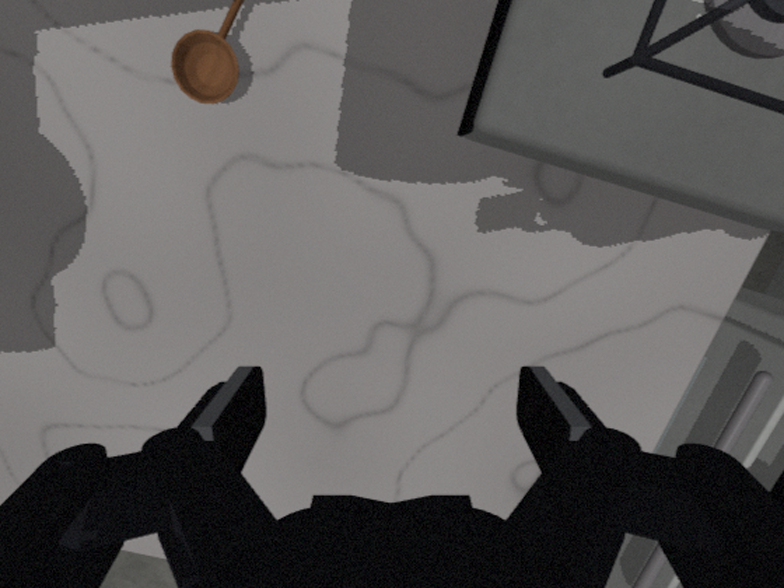

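The call needs all keys; the wrist view shows the gripper hiding the near part, so I'll stop short of the holder centre and view it ahead.

```bash
python3 -m crank '[{"dx":0.174,"dy":-0.05,"dz":-0.045,"spin":0,"jaw":0},{"dx":0.174,"dy":-0.05,"dz":-0.045,"spin":0,"jaw":0},{"dx":0.174,"dy":-0.05,"dz":-0.045,"spin":0,"jaw":0},{"dx":0.174,"dy":-0.05,"dz":-0.045,"spin":0,"jaw":0},{"dx":0.174,"dy":-0.05,"dz":-0.045,"spin":0,"jaw":0},{"dx":0.174,"dy":-0.05,"dz":-0.045,"spin":0,"jaw":0},{"dx":0.174,"dy":-0.05,"dz":-0.045,"spin":0,"jaw":0},{"dx":0.174,"dy":-0.05,"dz":-0.045,"spin":0,"jaw":0},{"dx":0.174,"dy":-0.05,"dz":-0.045,"spin":0,"jaw":0}]'
python3 -m crank '[{"dx":0,"dy":0,"dz":0,"spin":-0.208,"jaw":0},{"dx":0,"dy":0,"dz":0,"spin":-0.208,"jaw":0},{"dx":0,"dy":0,"dz":0,"spin":-0.208,"jaw":0},{"dx":0,"dy":0,"dz":0,"spin":-0.208,"jaw":0},{"dx":0,"dy":0,"dz":0,"spin":-0.208,"jaw":0},{"dx":0,"dy":0,"dz":0,"spin":-0.208,"jaw":0},{"dx":0,"dy":0,"dz":0,"spin":-0.208,"jaw":0},{"dx":0,"dy":0,"dz":0,"spin":0,"jaw":0},{"dx":0,"dy":0,"dz":0,"spin":0,"jaw":0}]'
python3 - <<'E'
from h import *
import cv2,pickle
s=arm.sense();c=camera("wrist");pickle.dump((s,c),open("w1.pkl","wb"))
cv2.imwrite("pics/w2.png",cv2.resize(c["pixels"][:,:,::-1],(784,588),interpolation=cv2.INTER_CUBIC))
print(s["position"],s["joint_positions"])
E
```

```text
time: 1.42
position: [0.4902, -0.2893, 0.3329]
tool_rot: [0.991, 0.137, -0.0, 0.0]
contact_force: [0.8, -1.0, 0.0]
grip_width: 0.0852
finger_force: 0.0
time: 2.55
position: [0.489, -0.2903, 0.3325]
tool_rot: [0.76, 0.65, -0.0, -0.0]
contact_force: [-0.4, -0.1, 0.2]
grip_width: 0.0854
finger_force: 0.0
[ 0.48900774 -0.29028439  0.33248858] [-6.64258740e-01  3.48329334e-01  1.91335675e-01  1.41394921e+00
 -3.09281404e-06  1.06154231e+00]
```

View pics/w2.png

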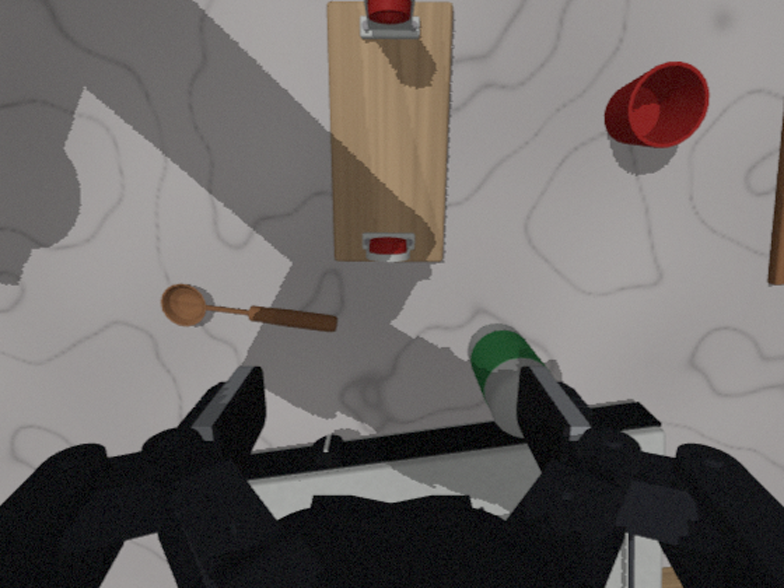

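The holder stands upright in the picture, near edge y≈262, x 335–442; far edge near y≈3, x 329–452; cups at about (388,245) and (389,12). Enlarging for precision.

Run:
```python
import pickle,cv2,numpy as np
s,c=pickle.load(open("w1.pkl","rb"));p=c["pixels"][:,:,::-1]
a=cv2.resize(p[0:50,225:335],None,fx=5,fy=5,interpolation=cv2.INTER_CUBIC);b=cv2.resize(p[150:200,225:335],None,fx=5,fy=5,interpolation=cv2.INTER_CUBIC)
cv2.imwrite("pics/w2c.png",np.vstack([a,b]))
```

```text
(no output)
```

View pics/w2c.png

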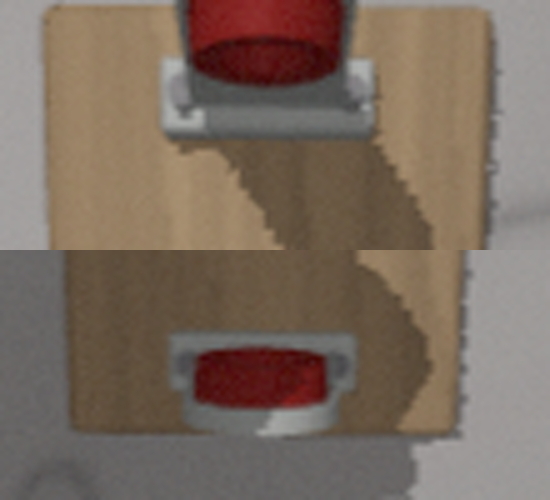

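Run:
```python
from h import *
import pickle
s,c=pickle.load(open("w1.pkl","rb"));T=wristT(c,s)
P={n:atz(*ray(c,u-.4,v-.4,T),z) for n,u,v,z in [("FL",234.4,1.6,.014),("FR",322.8,2.4,.014),("NL",239.4,186,.014),("NR",316.6,186.6,.014),("cupL",278.1,12,.09),("cupR",277.2,169.6,.1065),("cupRmid",277.2,172,.09)]}
for k,v in P.items():print(k,v.round(4))
f=P["FL"]/2+P["FR"]/2;n=P["NL"]/2+P["NR"]/2
print("c",(f+n)/2,"len",np.linalg.norm(f-n),np.linalg.norm(P["FL"]-P["FR"]),np.linalg.norm(P["NL"]-P["NR"]),"ang",np.degrees(np.arctan2(*(f-n)[[1,0]])))
d=(P["cupL"]-P["cupR"]);print("cup ang",np.degrees(np.arctan2(d[1],d[0])))
```

```text
FL [ 0.466  -0.0625  0.014 ]
FR [ 0.5798 -0.0811  0.014 ]
NL [ 0.4258 -0.304   0.014 ]
NR [ 0.5423 -0.3231  0.014 ]
cupL [ 0.5172 -0.1055  0.09  ]
cupR [ 0.4897 -0.2742  0.1065]
cupRmid [ 0.4887 -0.2796  0.09  ]
c [ 0.50347727 -0.19266328  0.014     ] len 0.2448307578390728 0.115329257207251 0.11813034749417495 ang 80.87437771029843
cup ang 80.7234943613966
```

```bash
python3 -m crank '[{"dx":0.217,"dy":0.027,"dz":0,"spin":0,"jaw":0},{"dx":0.217,"dy":0.027,"dz":0,"spin":0,"jaw":0},{"dx":0.217,"dy":0.027,"dz":0,"spin":0,"jaw":0},{"dx":0.217,"dy":0.027,"dz":0.04,"spin":0,"jaw":0},{"dx":0.217,"dy":0.027,"dz":0.04,"spin":0,"jaw":0},{"dx":0.217,"dy":0.027,"dz":0.04,"spin":0,"jaw":0},{"dx":0.217,"dy":0.027,"dz":0.04,"spin":0,"jaw":0},{"dx":0.217,"dy":0.027,"dz":0.04,"spin":0,"jaw":0},{"dx":0.217,"dy":0.027,"dz":0.04,"spin":0,"jaw":0},{"dx":0.217,"dy":0.027,"dz":0.04,"spin":0,"jaw":0}]'
python3 -m crank '[{"dx":0,"dy":0,"dz":0,"spin":-0.211,"jaw":0},{"dx":0,"dy":0,"dz":0,"spin":-0.211,"jaw":0},{"dx":0,"dy":0,"dz":0,"spin":-0.211,"jaw":0},{"dx":0,"dy":0,"dz":0,"spin":-0.211,"jaw":0},{"dx":0,"dy":0,"dz":0,"spin":-0.211,"jaw":0},{"dx":0,"dy":0,"dz":0,"spin":-0.211,"jaw":0},{"dx":0,"dy":0,"dz":0,"spin":-0.211,"jaw":0},{"dx":0,"dy":0,"dz":0,"spin":-0.211,"jaw":0},{"dx":0,"dy":0,"dz":0,"spin":-0.211,"jaw":0},{"dx":0,"dy":0,"dz":0,"spin":0,"jaw":0},{"dx":0,"dy":0,"dz":0,"spin":0,"jaw":0}]'
python3 - <<'E'
from h import *
import cv2,pickle
s=arm.sense();c=camera("wrist");pickle.dump((s,c),open("w3.pkl","wb"))
cv2.imwrite("pics/w3.png",cv2.resize(c["pixels"][:,:,::-1],(784,588),interpolation=cv2.INTER_CUBIC))
print(s["position"],s["joint_positions"])
E
```

```text
time: 3.85
position: [0.638, 0.2376, 0.2623]
tool_rot: [0.759, 0.651, 0.0, 0.0]
contact_force: [1.3, 0.2, -0.1]
grip_width: 0.0856
finger_force: 0.0
time: 5.22
position: [0.6376, 0.2358, 0.2625]
tool_rot: [0.117, 0.993, -0.0, -0.0]
contact_force: [-0.1, 0.5, 0.2]
grip_width: 0.0856
finger_force: 0.0
[0.6376278  0.23578952 0.26249214] [ 2.46759181e-01  5.95941746e-01  4.06293936e-01  1.38123329e+00
 -4.24597153e-06  4.82019285e-01]
```

View pics/w3.png

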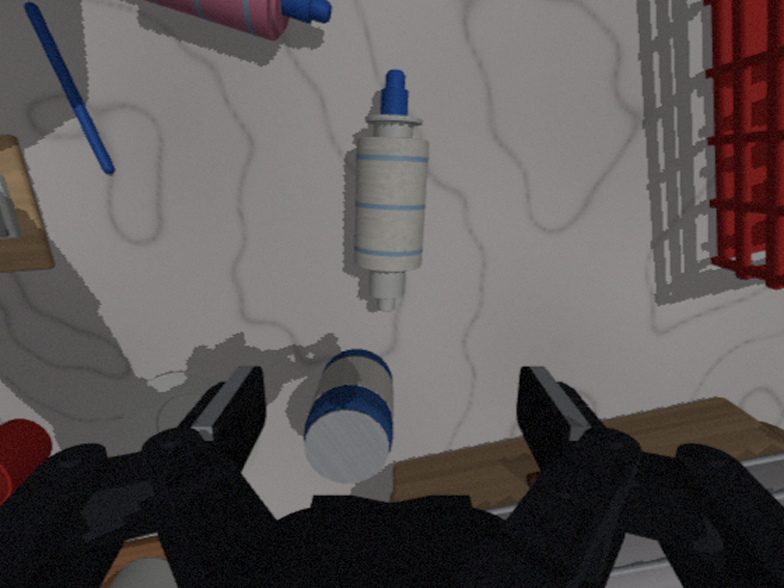

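The spindle lies along the picture's vertical: blue tip (396,70), collar (395,120), roll y 138–268, plain tip (386,308). The tin sits beyond the plain end.

Run:
```python
from h import *
import pickle
s,c=pickle.load(open("w3.pkl","rb"));T=wristT(c,s);k=1/1.4
g=lambda u,v,z:atz(*ray(c,u*k,v*k,T),z)
B=g(396,71,.033);Pl=g(386.5,308,.034);d=(B-Pl)[:2];L=np.linalg.norm(d);d/=L
print("blue",B,"plain",Pl,"len",L,"ang",np.degrees(np.arctan2(d[1],d[0])))
o=(B[:2]-.101*d+Pl[:2]+.098*d)/2;print("origin",o)
rl,rr=g(354.5,215,.03),g(427,215,.03);print("roll mid lateral",((rl+rr)[:2]/2-o)@[-d[1],d[0]],np.linalg.norm(rl-rr))
print("roll ends y",[(g(391,v,.055)[:2]-o)@d for v in (138,)],(g(388,262,.055)[:2]-o)@d)
t=g(348,438,.115);print("tin",t,"in spindle y",(t[:2]-o)@d,(t[:2]-o)@[-d[1],d[0]])
R=Ro.from_quat(s["tool_rot"]).as_matrix()
tgt=np.r_[o+.012*d,.10];print("move shares",(R.T@(tgt-s["position"])/.25).round(3),"toolx ang",np.degrees(np.arctan2(R[1,0],R[0,0])))
```

```text
blue [0.49865185 0.27399067 0.033     ] plain [0.68610064 0.22093377 0.034     ] len 0.19481294903090654 ang 164.19596806832115
origin [0.59381955 0.2470537 ]
roll mid lateral -0.00046737547663686096 0.06251296024155498
roll ends y [np.float64(0.04808295020218395)] -0.048789021521582494
tin [0.75694348 0.17359613 0.115     ] in spindle y -0.17696367591089113 0.026254317830899696
move shares [0.229 0.005 0.65 ] toolx ang 166.5205889182681
```

```bash
python3 -m crank '[{"dx":0.115,"dy":-0.002,"dz":0.1,"spin":0.052,"jaw":0},{"dx":0.114,"dy":-0.002,"dz":0.1,"spin":0,"jaw":0},{"dx":0,"dy":0,"dz":0.2,"spin":0,"jaw":0},{"dx":0,"dy":0,"dz":0.2,"spin":0,"jaw":0},{"dx":0,"dy":0,"dz":0.2,"spin":0,"jaw":0},{"dx":0,"dy":0,"dz":0.12,"spin":0,"jaw":0},{"dx":0,"dy":0,"dz":0.06,"spin":0,"jaw":0},{"dx":0,"dy":0,"dz":0.038,"spin":0,"jaw":0},{"dx":0,"dy":0,"dz":0,"spin":0,"jaw":0}]'
python3 -m crank '[{"dx":0,"dy":0,"dz":0,"spin":0,"jaw":0.2},{"dx":0,"dy":0,"dz":0,"spin":0,"jaw":0.4},{"dx":0,"dy":0,"dz":0,"spin":0,"jaw":0.6},{"dx":0,"dy":0,"dz":0,"spin":0,"jaw":1},{"dx":0,"dy":0,"dz":0,"spin":0,"jaw":1},{"dx":0,"dy":0,"dz":0,"spin":0,"jaw":1},{"dx":0,"dy":0,"dz":0,"spin":0,"jaw":1},{"dx":0,"dy":0,"dz":0,"spin":0,"jaw":1}]' 60
```

```text
time: 6.4
position: [0.5823, 0.2492, 0.0084]
tool_rot: [0.136, 0.991, 0.0, 0.0]
contact_force: [0.1, -0.5, 0.4]
grip_width: 0.0855
finger_force: 0.0
time: 7.4
position: [0.5827, 0.2493, 0.0096]
tool_rot: [0.135, 0.991, 0.0, 0.001]
contact_force: [-2.9, -0.4, 6.9]
grip_width: 0.0587
finger_force: 63.4
```

Grip good (axis 20.4 mm above TCP). Lifting and carrying to above the holder, yawed 13° from its axis.

```bash
python3 -m crank '[{"dx":0,"dy":0,"dz":-0.05,"spin":0,"jaw":1},{"dx":0,"dy":0,"dz":-0.15,"spin":0,"jaw":1},{"dx":0,"dy":0,"dz":-0.2,"spin":0,"jaw":1},{"dx":0,"dy":0,"dz":-0.2,"spin":0,"jaw":1},{"dx":0,"dy":0,"dz":-0.15,"spin":0,"jaw":1},{"dx":0,"dy":0,"dz":-0.05,"spin":0,"jaw":1}]'
python3 -m crank '[{"dx":-0.007,"dy":-0.1,"dz":0,"spin":0,"jaw":1},{"dx":-0.007,"dy":-0.17,"dz":0,"spin":0,"jaw":1},{"dx":-0.007,"dy":-0.18,"dz":0,"spin":0,"jaw":1},{"dx":-0.007,"dy":-0.18,"dz":0,"spin":0,"jaw":1},{"dx":-0.007,"dy":-0.18,"dz":0,"spin":0,"jaw":1},{"dx":-0.007,"dy":-0.18,"dz":0,"spin":0,"jaw":1},{"dx":-0.007,"dy":-0.18,"dz":0,"spin":0,"jaw":1},{"dx":-0.007,"dy":-0.18,"dz":0,"spin":0,"jaw":1},{"dx":-0.007,"dy":-0.18,"dz":0,"spin":0,"jaw":1},{"dx":-0.007,"dy":-0.18,"dz":0,"spin":0,"jaw":1},{"dx":-0.008,"dy":-0.115,"dz":0,"spin":0,"jaw":1}]'
python3 -m crank '[{"dx":0,"dy":0,"dz":0,"spin":0.1,"jaw":1},{"dx":0,"dy":0,"dz":0,"spin":0.215,"jaw":1},{"dx":0,"dy":0,"dz":0,"spin":0.215,"jaw":1},{"dx":0,"dy":0,"dz":0,"spin":0.215,"jaw":1},{"dx":0,"dy":0,"dz":0,"spin":0.215,"jaw":1},{"dx":0,"dy":0,"dz":0,"spin":0.215,"jaw":1},{"dx":0,"dy":0,"dz":0,"spin":0.215,"jaw":1},{"dx":0,"dy":0,"dz":0,"spin":0.215,"jaw":1},{"dx":0,"dy":0,"dz":0,"spin":0.215,"jaw":1},{"dx":0,"dy":0,"dz":0,"spin":0.215,"jaw":1},{"dx":0,"dy":0,"dz":0,"spin":0.107,"jaw":1},{"dx":0,"dy":0,"dz":0,"spin":0,"jaw":1}]'
python3 - <<'E'
from h import *
import cv2,pickle
s=arm.sense();c=camera("wrist");pickle.dump((s,c),open("w4.pkl","wb"))
cv2.imwrite("pics/w4.png",cv2.resize(c["pixels"][:,:,::-1],(784,588),interpolation=cv2.INTER_CUBIC))
print(s["position"],s["joint_positions"],s["contact_force"])
E
```

```text
time: 8.15
position: [0.583, 0.2494, 0.2113]
tool_rot: [0.135, 0.991, 0.001, 0.002]
contact_force: [0.3, 0.7, -2.4]
grip_width: 0.0584
finger_force: 64.9
time: 9.52
position: [0.477, -0.1972, 0.2071]
tool_rot: [0.136, 0.991, 0.0, -0.001]
contact_force: [-0.1, 0.8, -1.8]
grip_width: 0.0584
finger_force: 65.0
time: 11.02
position: [0.4778, -0.1954, 0.2072]
tool_rot: [0.829, 0.56, -0.0, -0.001]
contact_force: [0.4, -0.0, -1.3]
grip_width: 0.0584
finger_force: 64.9
[ 0.47775979 -0.19538081  0.20723561] [-5.29917068e-01  2.90317223e-01 -2.19006064e-01  1.06300479e+00
  1.59855221e-05  1.42339963e+00] [ 0.41157996 -0.03868093 -1.30252933]
```

View pics/w4.png

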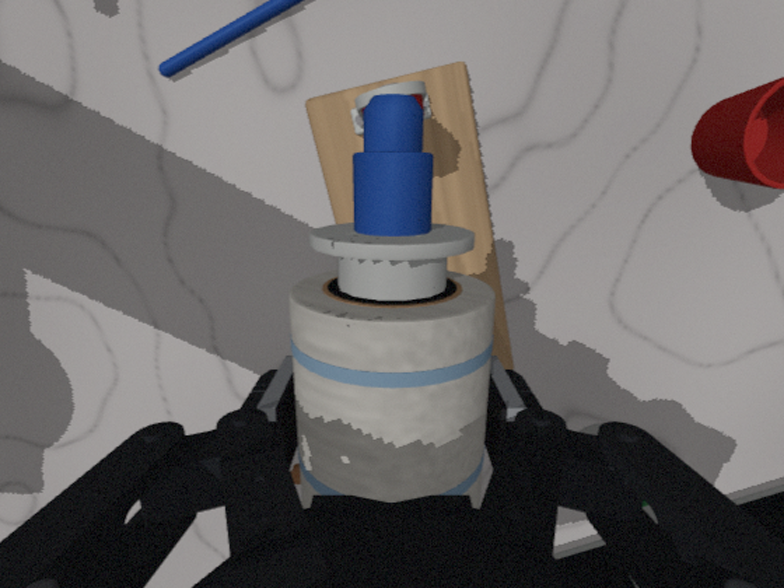

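The blue pin (tip row 95, centre x 393; stem centre 394) points at the left cup, collar at y≈240, roll ends ~y 300.

Run:
```python
from h import *
import pickle
s,c=pickle.load(open("w4.pkl","rb"));T=np.array(c["tool_from_camera"]);k=1/1.4
def g(u,v,z):
    o,d=ray(c,u*k,v*k,T);return o+d*(z-o[2])/d[2]
for n,u,v,z in [("tip",393,96,-.0235),("pinL",364,120,-.0204),("pinR",422,120,-.0204),("stemL",353.5,190,-.0204),("stemR",434,190,-.0204),("collL",310,238,-.0204),("collR",474,238,-.0204),("collTop",392,226,-.044),("rollL",292,310,-.0204),("rollR",494,310,-.0204)]: print(n,g(u,v,z).round(4))
R=Ro.from_quat(s["tool_rot"]).as_matrix();print(np.degrees(np.arctan2(R[1,0],R[0,0])),R[2].round(4))
```

```text
tip [ 0.0898  0.0014 -0.0235]
pinL [ 0.0845 -0.0062 -0.0204]
pinR [ 0.0845  0.009  -0.0204]
stemL [ 0.0667 -0.0094 -0.0204]
stemR [ 0.0667  0.0126 -0.0204]
collL [ 0.0535 -0.022  -0.0204]
collR [ 0.0535  0.0243 -0.0204]
collTop [ 0.0599  0.0011 -0.044 ]
rollL [ 0.0321 -0.0284 -0.0204]
rollR [ 0.0321  0.0314 -0.0204]
68.08318602396913 [ 2.0e-04 -1.5e-03 -1.0e+00]
```

Tip is within 1 mm of plan. Descending beside the cups.

```bash
python3 -m crank '[{"dx":0,"dy":0.003,"dz":0.08,"spin":0,"jaw":1},{"dx":0,"dy":0,"dz":0.12,"spin":0,"jaw":1},{"dx":0,"dy":0,"dz":0.12,"spin":0,"jaw":1},{"dx":0,"dy":0,"dz":0.1,"spin":0,"jaw":1},{"dx":0,"dy":0,"dz":0.08,"spin":0,"jaw":1},{"dx":0,"dy":0,"dz":0.05,"spin":0,"jaw":1},{"dx":0,"dy":0,"dz":0,"spin":0,"jaw":1},{"dx":0,"dy":0,"dz":0,"spin":0,"jaw":1}]'
python3 - <<'E'
from h import *
import cv2
c=camera("side");p=c["pixels"][:,:,::-1]
q=camera("scene")["pixels"][:,:,::-1]
a=cv2.resize(p[200:350,200:350],(500,500),interpolation=cv2.INTER_CUBIC);b=cv2.resize(q[190:310,190:310],(500,500),interpolation=cv2.INTER_CUBIC)
import numpy as np
cv2.imwrite("pics/s5.png",cv2.resize(np.hstack([a,b]),(800,400)))
s=arm.sense();print(s["position"],s["contact_force"])
E
```

```text
time: 12.08
position: [0.4795, -0.1962, 0.0712]
tool_rot: [0.829, 0.56, 0.0, 0.0]
contact_force: [-0.4, 0.1, -1.8]
grip_width: 0.0585
finger_force: 65.0
[ 0.47956107 -0.19628631  0.07135243] [ 0.07187319  0.40190494 -1.97979835]
```

View pics/s5.png

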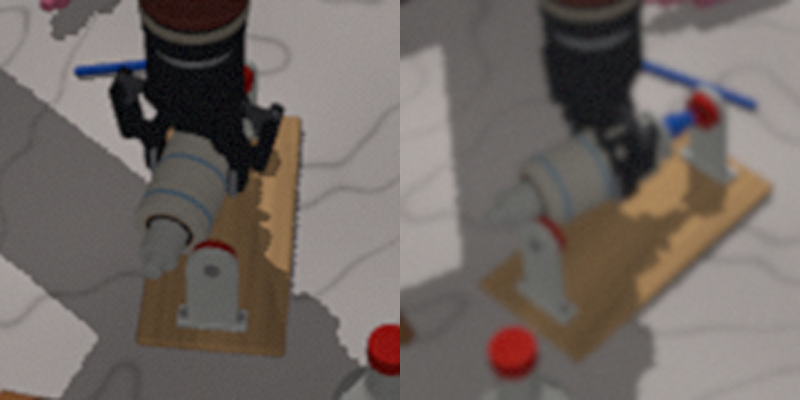

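Blue pin faces the left cup; the plain end is clear beside the right cheek on the robot side. Entering the cup.

```bash
python3 -m crank '[{"dx":0.014,"dy":0,"dz":0.006,"spin":0,"jaw":1},{"dx":0.014,"dy":0,"dz":0,"spin":0,"jaw":1},{"dx":0.014,"dy":0,"dz":0,"spin":0,"jaw":1},{"dx":0.014,"dy":0,"dz":0,"spin":0,"jaw":1},{"dx":0,"dy":0,"dz":0,"spin":0,"jaw":1}]'
python3 -m crank '[{"dx":0.012,"dy":0,"dz":0,"spin":0,"jaw":1},{"dx":0,"dy":0,"dz":0,"spin":0,"jaw":1}]'
python3 -m crank '[{"dx":0.012,"dy":0,"dz":0,"spin":0,"jaw":1},{"dx":0,"dy":0,"dz":0,"spin":0,"jaw":1}]'
python3 -m crank '[{"dx":0.012,"dy":0,"dz":0,"spin":0,"jaw":1},{"dx":0,"dy":0,"dz":0,"spin":0,"jaw":1}]'
```

```text
time: 12.8
position: [0.4843, -0.1827, 0.0691]
tool_rot: [0.829, 0.56, -0.0, -0.0]
contact_force: [-0.0, 0.5, -1.9]
grip_width: 0.0587
finger_force: 65.0
time: 13.05
position: [0.4853, -0.1805, 0.0691]
tool_rot: [0.829, 0.56, -0.0, 0.0]
contact_force: [-1.6, -2.0, -0.5]
grip_width: 0.0586
finger_force: 65.0
time: 13.3
position: [0.4864, -0.1777, 0.0691]
tool_rot: [0.829, 0.559, -0.0, 0.0]
contact_force: [-2.4, -4.3, -0.9]
grip_width: 0.0581
finger_force: 65.0
time: 13.55
position: [0.4876, -0.1748, 0.0691]
tool_rot: [0.829, 0.56, -0.0, 0.0]
contact_force: [-1.8, -4.0, -2.3]
grip_width: 0.0582
finger_force: 65.0
```

```bash
for i in 1; do :; done
python3 -m crank '[{"dx":0.012,"dy":0,"dz":0,"spin":0,"jaw":1},{"dx":0,"dy":0,"dz":0,"spin":0,"jaw":1}]'
python3 -m crank '[{"dx":0.012,"dy":0,"dz":0,"spin":0,"jaw":1},{"dx":0,"dy":0,"dz":0,"spin":0,"jaw":1}]'
python3 -m crank '[{"dx":0.012,"dy":0,"dz":0,"spin":0,"jaw":1},{"dx":0,"dy":0,"dz":0,"spin":0,"jaw":1}]'
```

```text
time: 13.8
position: [0.4887, -0.1719, 0.069]
tool_rot: [0.829, 0.56, -0.0, 0.0]
contact_force: [-2.1, -4.2, -1.9]
grip_width: 0.0586
finger_force: 65.0
time: 14.05
position: [0.4899, -0.1692, 0.0691]
tool_rot: [0.829, 0.56, -0.0, 0.0]
contact_force: [-1.8, -4.0, -1.0]
grip_width: 0.0586
finger_force: 65.0
time: 14.3
position: [0.491, -0.1664, 0.0691]
tool_rot: [0.829, 0.56, 0.0, 0.0]
contact_force: [-1.6, -4.4, -1.7]
grip_width: 0.0585
finger_force: 65.0
```

```bash
python3 -m crank '[{"dx":0.012,"dy":0,"dz":0,"spin":0,"jaw":1},{"dx":0,"dy":0,"dz":0,"spin":0,"jaw":1}]'
python3 -m crank '[{"dx":0.012,"dy":0,"dz":0,"spin":0,"jaw":1},{"dx":0,"dy":0,"dz":0,"spin":0,"jaw":1}]'
python3 -m crank '[{"dx":0.012,"dy":0,"dz":0,"spin":0,"jaw":1},{"dx":0,"dy":0,"dz":0,"spin":0,"jaw":1}]'
```

```text
time: 14.55
position: [0.492, -0.1639, 0.0691]
tool_rot: [0.829, 0.559, -0.0, 0.0]
contact_force: [-2.1, -5.9, -1.2]
grip_width: 0.0585
finger_force: 65.0
time: 14.8
position: [0.493, -0.1615, 0.0691]
tool_rot: [0.829, 0.559, -0.001, 0.0]
contact_force: [-3.6, -8.4, -2.8]
grip_width: 0.0587
finger_force: 65.0
time: 15.05
position: [0.494, -0.1591, 0.0691]
tool_rot: [0.829, 0.559, -0.001, 0.001]
contact_force: [-3.5, -9.5, -0.9]
grip_width: 0.0584
finger_force: 65.0
```

```bash
python3 -m crank '[{"dx":0.009,"dy":0,"dz":0,"spin":0,"jaw":1},{"dx":0,"dy":0,"dz":0,"spin":0,"jaw":1}]'
python3 -m crank '[{"dx":0.006,"dy":0,"dz":0,"spin":0,"jaw":1},{"dx":0,"dy":0,"dz":0,"spin":0,"jaw":1}]'
python3 - <<'E'
from h import *
u=np.array([.3733,.9277,0])
for i in range(1): 
    s=arm.sense();print(s["contact_force"]@u,s["position"],s["ft_torque"])
E
```

```text
time: 15.3
position: [0.4947, -0.1573, 0.0691]
tool_rot: [0.829, 0.559, -0.001, 0.001]
contact_force: [-3.6, -11.8, -1.2]
grip_width: 0.0584
finger_force: 65.0
time: 15.55
position: [0.4952, -0.1561, 0.0691]
tool_rot: [0.829, 0.559, -0.001, 0.001]
contact_force: [-4.5, -12.2, -1.2]
grip_width: 0.0584
finger_force: 65.0
-13.039077737255612 [ 0.49520078 -0.15609233  0.06914068] [-2.33024966  0.9699967   0.03125859]
```

```bash
python3 -m crank '[{"dx":0.006,"dy":0,"dz":0,"spin":0,"jaw":1},{"dx":0,"dy":0,"dz":0,"spin":0,"jaw":1}]'
python3 -m crank '[{"dx":0.002,"dy":0.0103,"dz":0,"spin":-0.058,"jaw":1},{"dx":0,"dy":0,"dz":0,"spin":0,"jaw":1}]'
```

```text
time: 15.8
position: [0.4957, -0.1549, 0.0691]
tool_rot: [0.829, 0.559, -0.001, 0.001]
contact_force: [-5.1, -13.3, -0.7]
grip_width: 0.0584
finger_force: 65.0
time: 16.05
position: [0.4985, -0.1556, 0.0692]
tool_rot: [0.816, 0.578, -0.002, 0.001]
contact_force: [-4.3, -13.7, -1.6]
grip_width: 0.0585
finger_force: 65.0
```

```bash
python3 -m crank '[{"dx":0.002,"dy":0.0103,"dz":0,"spin":-0.058,"jaw":1},{"dx":0,"dy":0,"dz":0,"spin":0,"jaw":1}]'
python3 -m crank '[{"dx":0.003,"dy":0.0103,"dz":0,"spin":-0.058,"jaw":1},{"dx":0,"dy":0,"dz":0,"spin":0,"jaw":1}]'
```

```text
time: 16.3
position: [0.5013, -0.1562, 0.0692]
tool_rot: [0.803, 0.596, -0.001, 0.001]
contact_force: [-4.4, -13.4, -1.2]
grip_width: 0.0581
finger_force: 65.0
time: 16.55
position: [0.504, -0.1568, 0.0693]
tool_rot: [0.789, 0.614, -0.002, 0.002]
contact_force: [-4.9, -16.8, -2.1]
grip_width: 0.0585
finger_force: 65.0
```

```bash
python3 -m crank '[{"dx":0,"dy":0.0103,"dz":0,"spin":-0.058,"jaw":1},{"dx":0,"dy":0,"dz":0,"spin":0,"jaw":1}]'
python3 - <<'E'
from h import *
import cv2
p=camera("side")["pixels"][:,:,::-1];q=camera("scene")["pixels"][:,:,::-1]
a=cv2.resize(p[260:340,230:330],(500,400),interpolation=cv2.INTER_CUBIC);b=cv2.resize(q[190:310,190:310],(300,400),interpolation=cv2.INTER_CUBIC)
cv2.imwrite("pics/s6.png",np.hstack([a,b]))
s=arm.sense();print(s["position"],s["contact_force"],s["ft_torque"])
E
```

```text
time: 16.8
position: [0.5068, -0.1573, 0.0694]
tool_rot: [0.775, 0.632, -0.002, 0.002]
contact_force: [-3.5, -16.0, -1.9]
grip_width: 0.0585
finger_force: 65.0
[ 0.50677051 -0.15727941  0.06937752] [ -3.45719169 -15.98833903  -2.02224168] [-3.05168039  0.75502859  0.07597238]
```

View pics/s6.png

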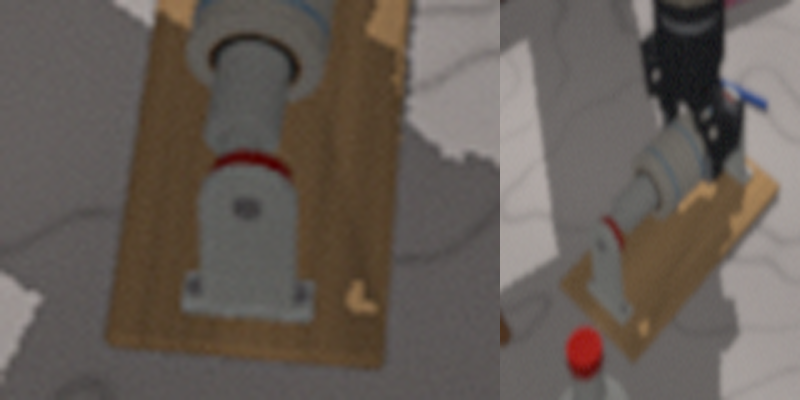

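The plain pin is at the right cup's mouth, swinging in nearly aligned. Last bit of swing, then easing back.

```bash
python3 -m crank '[{"dx":0,"dy":0.005,"dz":0,"spin":-0.0545,"jaw":1},{"dx":0,"dy":0,"dz":0,"spin":0,"jaw":1}]'
python3 -m crank '[{"dx":-0.008,"dy":0,"dz":0,"spin":0,"jaw":1},{"dx":0,"dy":0,"dz":0,"spin":0,"jaw":1}]'
python3 -m crank '[{"dx":-0.008,"dy":0,"dz":0,"spin":0,"jaw":1},{"dx":0,"dy":0,"dz":0,"spin":0,"jaw":1}]'
```

```text
time: 17.15
position: [0.5091, -0.1577, 0.0697]
tool_rot: [0.761, 0.649, -0.001, 0.003]
contact_force: [-0.6, -15.4, -3.1]
grip_width: 0.0583
finger_force: 65.0
time: 17.4
position: [0.5087, -0.1595, 0.0697]
tool_rot: [0.761, 0.648, -0.001, 0.002]
contact_force: [0.0, -13.7, -2.7]
grip_width: 0.0585
finger_force: 65.0
time: 17.65
position: [0.5085, -0.1612, 0.0697]
tool_rot: [0.761, 0.648, -0.0, 0.002]
contact_force: [0.5, -13.0, -2.6]
grip_width: 0.0585
finger_force: 65.0
```

```bash
python3 -m crank '[{"dx":-0.008,"dy":-0.004,"dz":0,"spin":0,"jaw":1},{"dx":0,"dy":0,"dz":0,"spin":0,"jaw":1}]'
python3 -m crank '[{"dx":-0.008,"dy":0,"dz":0,"spin":0,"jaw":1},{"dx":0,"dy":0,"dz":0,"spin":0,"jaw":1}]'
python3 -m crank '[{"dx":-0.008,"dy":0,"dz":0,"spin":0,"jaw":1},{"dx":0,"dy":0,"dz":0,"spin":0,"jaw":1}]'
```

```text
time: 17.9
position: [0.5079, -0.1629, 0.0698]
tool_rot: [0.761, 0.648, 0.0, 0.003]
contact_force: [3.1, -11.1, -2.7]
grip_width: 0.0587
finger_force: 65.1
time: 18.15
position: [0.5076, -0.1646, 0.0698]
tool_rot: [0.761, 0.649, 0.0, 0.002]
contact_force: [2.5, -9.9, -3.0]
grip_width: 0.0585
finger_force: 65.1
time: 18.4
position: [0.5071, -0.1663, 0.0697]
tool_rot: [0.761, 0.649, 0.0, 0.002]
contact_force: [3.6, -7.8, -3.2]
grip_width: 0.0585
finger_force: 65.1
```

```bash
python3 -m crank '[{"dx":-0.006,"dy":0.004,"dz":0,"spin":0,"jaw":1},{"dx":0,"dy":0,"dz":0,"spin":0,"jaw":1}]'
python3 -m crank '[{"dx":-0.008,"dy":0.002,"dz":0,"spin":0,"jaw":1},{"dx":0,"dy":0,"dz":0,"spin":0,"jaw":1}]'
python3 -m crank '[{"dx":-0.008,"dy":0,"dz":0,"spin":0,"jaw":1},{"dx":0,"dy":0,"dz":0,"spin":0,"jaw":1}]'
```

```text
time: 18.65
position: [0.5072, -0.1674, 0.0694]
tool_rot: [0.761, 0.649, 0.0, 0.001]
contact_force: [2.2, -7.0, -2.5]
grip_width: 0.0585
finger_force: 65.0
time: 18.9
position: [0.507, -0.1691, 0.0693]
tool_rot: [0.761, 0.649, 0.0, 0.001]
contact_force: [0.7, -6.4, -2.5]
grip_width: 0.0586
finger_force: 65.0
time: 19.15
position: [0.5068, -0.1698, 0.0693]
tool_rot: [0.761, 0.649, 0.001, 0.0]
contact_force: [4.0, 2.2, -0.7]
grip_width: 0.0587
finger_force: 65.1
```

Force reversed after about 12.3 mm: the plain pin has bottomed. One small extra nudge, then release.

```bash
python3 -m crank '[{"dx":-0.006,"dy":0.003,"dz":0,"spin":0,"jaw":1},{"dx":0,"dy":0,"dz":0,"spin":0,"jaw":1}]'
python3 -m crank '[{"dx":0.004,"dy":0.002,"dz":0,"spin":0,"jaw":1},{"dx":0,"dy":0,"dz":0,"spin":0,"jaw":1}]' 20
python3 -m crank '[{"dx":0,"dy":0,"dz":0,"spin":0,"jaw":0.2},{"dx":0,"dy":0,"dz":0,"spin":0,"jaw":0},{"dx":0,"dy":0,"dz":0,"spin":0,"jaw":0},{"dx":0,"dy":0,"dz":0,"spin":0,"jaw":0},{"dx":0,"dy":0,"dz":0,"spin":0,"jaw":0},{"dx":0,"dy":0,"dz":0,"spin":0,"jaw":0}]'
```

```text
time: 19.4
position: [0.5066, -0.171, 0.0692]
tool_rot: [0.761, 0.649, 0.001, -0.0]
contact_force: [2.9, 5.3, 2.1]
grip_width: 0.0582
finger_force: 65.4
time: 19.65
position: [0.5067, -0.171, 0.069]
tool_rot: [0.761, 0.649, -0.0, -0.0]
contact_force: [-1.0, -0.1, 1.9]
grip_width: 0.0586
finger_force: 65.4
time: 20.4
position: [0.507, -0.1709, 0.0691]
tool_rot: [0.761, 0.649, -0.0, -0.0]
contact_force: [0.1, -0.7, 0.2]
grip_width: 0.0857
finger_force: 0.0
```

```bash
python3 -m crank '[{"dx":0,"dy":0,"dz":-0.08,"spin":0,"jaw":0},{"dx":0,"dy":0,"dz":-0.16,"spin":0,"jaw":0},{"dx":0,"dy":0,"dz":-0.2,"spin":0,"jaw":0},{"dx":0,"dy":0,"dz":-0.2,"spin":0,"jaw":0},{"dx":-0.15,"dy":0,"dz":-0.16,"spin":0,"jaw":0},{"dx":-0.15,"dy":0,"dz":0,"spin":0,"jaw":0},{"dx":0,"dy":0,"dz":0,"spin":0,"jaw":0}]'
python3 - <<'E'
from h import *
import cv2
p=camera("side")["pixels"][:,:,::-1];q=camera("wrist")["pixels"][:,:,::-1]
a=cv2.resize(p[210:340,230:330],(400,520),interpolation=cv2.INTER_CUBIC);b=cv2.resize(q[0:230,190:367],(400,520),interpolation=cv2.INTER_CUBIC)
cv2.imwrite("pics/s7.png",np.hstack([a,b]))
E
```

```text
time: 21.28
position: [0.495, -0.2471, 0.2692]
tool_rot: [0.762, 0.648, -0.0, 0.001]
contact_force: [-0.8, -0.0, 0.2]
grip_width: 0.0855
finger_force: 0.0
```

View pics/s7.png

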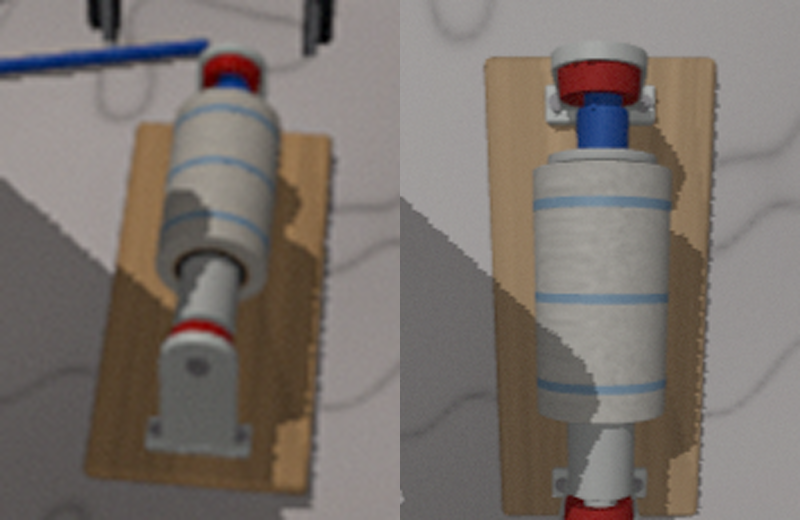

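Both pins sit in their cups with only a few mm showing, and the roll hangs straight along the holder. Handing in.

```bash
python3 -c "
from bench import arm
print(arm.sign_off())"
```

```text
the job is handed in; nothing more can be done
None
```

The kitchen roll is back in its holder and handed in after about 21 s of the 51 s allowed. It hangs by itself with the blue end in the left cup and the plain end in the right. The push peaked at about 17.5 N, and nothing else on the table was touched.

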